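# Tighten a pressure cell's clamp screw with a breakaway wrench

### The job

Take the breakaway wrench from the white bench liner, fit its square socket fully down over the square clamp screw of the small pressure cell, and turn clockwise (seen from above) until the wrench trips, easing off as soon as it has given way so that the screw is not over-tightened. Then lift the wrench off without loosening the screw and set it down flat on the white liner again, not dropping it, and leave the other things on the bench where they are.

Things in the scene. Friction and masses are not known exactly. Their poses are not given: they have to be found in the camera images.
- wrench: Loose breakaway torque wrench, 250 mm long, 0.34 kg, lying flat. Origin: centre of the socket mouth, on its underside; z up, x along the straight handle. Socket: square steel box 39 mm outside, 26.8 mm inside, 24 mm deep, open below, sides parallel to x and y, under a round dark pivot head (top 42 mm up). A bar runs from it to a steel foot (x 200 to 230 mm, 24 wide, 0 to 36 high).
- grip (a point): Balance point of the wrench, in its black flat-sided grip, 110 mm from the socket axis, 25 mm above the underside; x points along the handle away from the socket. The grip is 24 mm wide, reaches from 70 to 170 mm from the socket axis and stands 14 to 36 mm above the underside.
- handle (a joint): Fold of the handle about the socket axis, rad; 0 straight, sprung against a stop. On a tight screw it stays straight up to 1.2 N m clockwise (up to 11 N sideways at the grip; 6 or 7 if the gripper also bears a moment), then gives way and folds clockwise, torque growing 0.2 N m per 0.1 rad, to an end stop at 0.45. Over 0.1 it has tripped; over 0.36 the screw is over-tightened. Springs back when eased.
- screw_head (a point): Foot of the clamp screw's square dark head, on its axis, on the round collar (40 mm across) where the socket mouth comes to rest, 75 mm above the bench. Head 24 mm across flats, square for 14 mm, then a blunt cone up to 20 mm. x, y are square to the flats and turn with the screw; z up. The socket fits at any quarter turn, 1.4 mm clear all round (about 0.12 rad of play each way).
- screw (a joint): Turn of the clamp screw, rad, growing clockwise seen from above; starts between 0 and 0.3. It runs down against a drag of 0.35 N m (3 N at the grip or less) and comes up tight somewhere beyond 0.5.
- cell: The pressure cell, fixed to the bench: aluminium base plate 170 x 150 x 12 mm, squat steel vessel 92 mm across, grey yoke bar 30 x 128 mm (along y) with its top at 66 mm, round collar to 75 mm, then the screw head. Origin at the centre of the plate's underside, below the screw. Nothing else of it is as high as the collar.
- mat: White bench liner, a fixed stiff sheet 320 (x) x 220 (y) x 4 mm. Origin at the centre of its underside.
- spanner: Ordinary flat spanner, 170 mm long, lying on the liner along its +y edge; leave alone. Origin at the middle of its underside.
- gasket: Copper ring 26 mm across, 4 mm thick, lying on a corner of the cell's base plate; leave alone.
- vial1: Small glass vial with white cap, 26 mm across, 50 mm tall, beyond the cell; leave alone. Origin at its foot.
- vial2: Second such vial beyond the cell; leave alone. Origin at its foot.
- dish: Clear flat dish 90 mm across, 14 mm high; leave alone.
- jar: Glass jar with red cap, 64 mm across, 100 mm tall; leave alone. Origin at its foot.
- beaker: Glass beaker 68 mm across, 85 mm tall; leave alone. Origin at its foot.

How it is judged (in metres and radians):
On the way, in this order (a step that is already met when the one before it is completed fails the run):
1. the socket is fully down over the screw head, the wrench not yet tripped (horizontal distance between wrench and screw_head below 0.005 m and z of wrench in the frame of screw_head between -0.005 and 0.005 m and angle between wrench's own z axis and vertical below 0.12 rad and value of joint handle below 0.05 rad), for 0.2 s.
2. the wrench trips on the tight screw: its handle folds by more than 0.1 rad with the socket on the screw (horizontal distance between wrench and screw_head below 0.007 m and z of wrench in the frame of screw_head between -0.005 and 0.005 m and angle between wrench's own z axis and vertical below 0.12 rad and value of joint handle above 0.1 rad and value of joint screw above 0.5 rad), for 0.1 s.
At the end, for the whole second after the job is handed in: The wrench lies at rest and level on the white liner (socket centre and grip centre both over the liner, underside within 5 mm of its surface, tilted less than 0.1 rad), its handle straight again (within 0.05 rad), and the screw is still tight (its joint above 0.5 rad) (x of wrench in the frame of mat between -0.16 and 0.16 m and y of wrench in the frame of mat between -0.11 and 0.11 m and x of grip in the frame of mat between -0.16 and 0.16 m and y of grip in the frame of mat between -0.11 and 0.11 m and z of wrench in the frame of mat between -0.002 and 0.009 m and angle between wrench's own z axis and vertical below 0.1 rad and linear speed of wrench below 0.02 m/s and value of joint handle below 0.05 rad and value of joint screw above 0.5 rad); the robot touches nothing.
It fails at once if the screw is over-tightened: the handle is forced beyond 0.36 rad of fold (value of joint handle above 0.36 rad).
It fails at once if the wrench is dropped (falls free, faster than 0.8 m/s) (linear speed of wrench above 0.8 m/s and contact force between the fingers and wrench below 0.1 N).
It fails at once if another thing on the bench is shifted more than 30 mm or tipped over (distance of any of spanner, gasket, vial1, vial2, dish, jar, beaker from where it was at the start of the episode above 0.03 m or angle between any of vial1, vial2, jar, beaker's own z axis and vertical above 0.5 rad).
It also fails if it takes over 67 s, if anything falls off the work surface, if the arm or the gripper's body presses on something with over 40 N, if the wrist force passes 120 N, or if a joint passes its speed limit or range.

### The arm

A 6-joint arm with a two-finger parallel gripper is mounted at the origin on the work surface. World frame = base frame: x ahead of the robot, y to its left, z up, the work surface at z = 0. Lengths are in m, angles in degrees, forces in N, time in s.
With the tool pointing down it reaches from about 0.3 to 0.85 m from the base axis. Payload 5.4 kg.
Tool frame: the origin (TCP) lies at the very end of the fingers, on their centre line; the grasp point (between the pads) lies 19 mm behind it (r.grasp_offset is the distance from the TCP to the grasp point, in m); z points along the fingers, y is the line along which they close (so a half turn about z gives the same grasp; the last joint's range is limited). The gripper opens to 85 mm and grips with 20 to 120 N. Pads are 22 mm wide; open, the fingers measure 114 mm over their backs; the gripper's body (76 mm by 85 mm) begins 54 mm behind the grasp point. The pads swing forward as they close: fully open they stand 13 mm farther back than shut.
Start: joints at [54.712, 9.076, 91.501, -0, 79.423, -12.038], TCP at [0.227, 0.528, 0.201] pointing down, gripper open.
Joint ranges: [-166.64, 166.64], [-54.1, 131.32], [10.49, 154.53], [-73.88, 253.88], [9.74, 151.15], [-171.62, 171.62]. Speed limits (degrees/s): [147.25, 147.25, 180, 180, 180, 180].

### API

Orientations are given as a 3x3 rotation matrix whose columns are the frame's x, y, z axes.
In Python, from rig import get_state, viewer, job, finder, r gives the robot as it stands.
- The arm moves only by the tool play_rows, never from a script. Its argument "steps" is a list of rows, each an object of numbers: "fingers": the gripper's target within -1 to 1 (fully open at 1, half-way at 0, shut at -1); "dx", "dy", "dz": the shift along the tool's x, y, z in mm; "ax", "ay", "az": the turn, a rotation vector about the tool's x, y, z in rad. A call has 1 to 10 rows; each row shifts and turns the commanded pose from where the row before left it, along the tool's axes as they then stand; what a row does not reach is not made up. A row lasts 1/8 s, in which the tool goes at most 62.5 mm and 10.7 degrees, less where a joint would pass 70% of its speed; a pose out of reach is approached as far as the arm can. A call is refused whole if a number of a shift passes 62.5 or a number of a turn 0.188, either way. A call with a gripper value outside its range is refused whole. The fingers move at their own pace and stop on an object; "force" is the grip in N (left out, the last holds). Time passes only in rows, so rows that do not move let the fingers close. It gives the time, the measured TCP pose, the force, the opening and the grip force at its end, in the units of the state.
- get_state(): the state, without advancing time (a new reading comes with each control period).
- viewer.snapshot(name): name is "scene" or "top" or "wrist"; returns a dict with "frame" (420x560x3 uint8, red, green, blue), "fx", "fy", "cx", "cy" (pixels), "k1" (the pictures are not rectified: a ray, as slopes to the right and down, at radius r is drawn at 1 + k1 r^2 times it, then the intrinsics apply), "R" (3x3) and "t" (3): a world point X has camera coordinates R X + t. Camera axes: x right, y down, z forward; pixel columns grow to the right and rows downward; lengths in m; the calibration is good to about 2 mm. A picture is of the moment at which its call begins. There is no depth.
- job.sign_off(): hands the job in; it is judged then, once.
Trained networks look in the newest picture that a camera, given by its name, has taken for a name from the list of things; names that differ only in an ending like _2 or _b are one class to them, and where a whole thing is asked for, a point or a joint stands for the part that bears it (a point fixed in the world has none). Each returns a list of dicts, best first, with "confidence" (0 to 1); they miss things now and then, are a little off and sometimes report something else, mostly with a low value. They report only what shows in the picture. A call takes as long as a camera call.
- finder.recognise(name, camera): "uv" ([column, row] in pixels, amid what is visible of it).
- finder.trace(name, camera): "mask" (420x560 bool, what is visible of it) and "uv" ([column, row] in pixels, amid what is visible of it).
The state is a dict: "clock": time; "joint_pos": joint angles; "joint_velocities": joint speeds; "effort": joint torques, N m; "eef_pos": TCP position; "orientation": TCP orientation; "ft_force": force on the tool from outside, world axes, zero at the start; "torque": the same for the moment, N m; "grip_width": opening from 0.0 (shut) to 1.0 (fully open); "grip_force": force on a finger pad.
Only numpy, scipy, OpenCV 4.12 (cv2) and the standard library are available. Lean on these libraries where they do the work, as an engineer would, in place of code of your own. Each camera call takes 0.05 s, during which the arm holds its last target. There are 200 camera calls.

## Working session

There is one attempt and no reset: what is moved stays moved. The work goes in short steps, Python scripts to look and compute and a tool call to move; the robot and the scene stay as the last step left them, time stands still between calls to the robot, and variables do not carry over. Pictures are saved under pics/ and viewed, at most 10 in all, crops included, and the job is handed in when it is done.

Besides the shell and the picture viewer there is one more tool, called after "Request:" as name(argument=value, ...) on one line, values as JSON. play_rows: Moves the arm, as the interface text tells. Its arguments: {"type":"object","properties":{"steps":{"type":"array","items":{"type":"object","properties":{"fingers":{"type":"number"},"dx":{"type":"number"},"dy":{"type":"number"},"dz":{"type":"number"},"ax":{"type":"number"},"ay":{"type":"number"},"az":{"type":"number"}}}},"force":{"type":"number"}},"required":["steps"]}

```bash
mkdir -p pics; ls
cat > h.py <<'E'
import numpy as np, cv2
from rig import get_state, viewer, job, finder, r
def snap(n,f=None):
    s=viewer.snapshot(n)
    if f: cv2.imwrite('pics/'+f,cv2.cvtColor(s['frame'],cv2.COLOR_RGB2BGR))
    return s
def K(s): return np.array([[s['fx'],0,s['cx']],[0,s['fy'],s['cy']],[0,0,1.]])
def D(s): return np.array([s['k1'],0,0,0,0.])
def ray(s,uv):
    p=cv2.undistortPoints(np.array(uv,float).reshape(-1,1,2),K(s),D(s)).reshape(-1,2)
    d=np.c_[p,np.ones(len(p))]@np.array(s['R'])
    return -np.array(s['R']).T@np.array(s['t']), d
def atz(s,uv,z):
    c,d=ray(s,uv); return c+d*((z-c[2])/d[:,2])[:,None]
def proj(s,X):
    return cv2.projectPoints(np.array(X,float).reshape(-1,1,3),cv2.Rodrigues(np.array(s['R'],float))[0],np.array(s['t'],float),K(s),D(s))[0].reshape(-1,2)
E
python3 - <<'E'
from h import *
st=get_state(); print(st)
T=snap('top','top0.png'); S=snap('scene','scene0.png')
for s in (T,S): print(s['fx'],s['k1'],-np.array(s['R']).T@np.array(s['t']))
for n in ['wrench','grip','screw_head','cell','mat','spanner']:
    for c in ['top','scene']:
        s=T if c=='top' else S
        for d in finder.recognise(n,c)[:2]: print(n,c,d['confidence'],d['uv'],atz(s,[d['uv']],0.03))
E
```

```text
pics
{'clock': 0.0, 'joint_pos': array([ 5.47116567e+01,  9.11510239e+00,  9.15719159e+01,  4.77059643e-04,
        7.94249248e+01, -1.20382685e+01]), 'joint_velocities': array([ 0.05190362, -0.0248497 , -0.0146608 ,  0.05321696, -0.07378924,
        0.00584752]), 'effort': array([-7.82080788e-04, -3.96018255e+01, -3.31427479e+01, -3.79878193e-04,
        8.53535836e-03,  8.57247670e-06]), 'eef_pos': array([0.22660574, 0.52773981, 0.20029518]), 'orientation': array([[-9.18789853e-01,  3.94745383e-01, -1.13536033e-03],
       [ 3.94746797e-01,  9.18788571e-01, -1.59005065e-03],
       [ 4.15490939e-04, -1.90910226e-03, -9.99998091e-01]]), 'ft_force': array([0.33838916, 0.06440977, 0.72032973]), 'torque': array([-0.05090491,  0.03626855,  0.00939263]), 'grip_force': 0.0, 'grip_width': 0.9994191410999144}
444.60741577222694 -0.035830782405669205 [0.45365362 0.03070583 1.0553229 ]
473.4500563884425 -0.06386082727688339 [ 0.92236758 -0.48808379  0.82384603]
wrench top 0.7 [211.5, 254.7] [[0.54139907 0.19174758 0.03      ]]
wrench scene 0.8 [289.6, 134.2] [[0.55012496 0.19300075 0.03      ]]
grip top 0.59 [208.8, 261.2] [[0.52653909 0.19773164 0.03      ]]
grip scene 0.85 [283.2, 130.7] [[0.53164436 0.19501922 0.03      ]]
screw_head top 0.5 [392.7, 245.8] [[ 0.55658799 -0.22730154  0.03      ]]
screw_head top 0.34 [363.0, 155.1] [[ 0.77600233 -0.16861069  0.03      ]]
screw_head scene 0.57 [178.4, 252.3] [[ 0.52523982 -0.19106283  0.03      ]]
cell top 0.88 [384.9, 250.9] [[ 0.54504046 -0.20852949  0.03      ]]
cell scene 0.63 [181.3, 274.8] [[ 0.55986952 -0.22671546  0.03      ]]
mat top 0.87 [186.5, 272.5] [[0.50130177 0.24849176 0.03      ]]
mat top 0.2 [282.6, 162.6] [[0.75956998 0.02504888 0.03      ]]
mat scene 0.84 [287.8, 123.8] [[0.52931909 0.22032436 0.03      ]]
spanner top 0.94 [155.0, 252.9] [[0.54697701 0.32272925 0.03      ]]
spanner scene 0.82 [317.7, 106.0] [[0.56069068 0.3118668  0.03      ]]
```

View pics/top0.png

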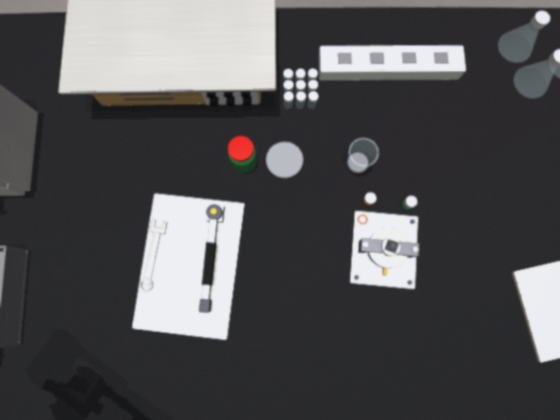

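View pics/scene0.png

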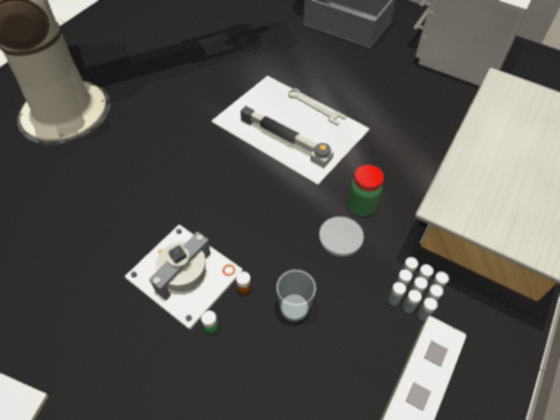

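The top view shows the wrench on the liner with its head at about (214,211) and its foot at (205,306). The screw head is at about (391,247), the gasket at (362,219), and the vials are beyond the cell. The scene view agrees.

Run:
```python
from h import *
T=snap('top')
print(atz(T,[[214,211]],.046),atz(T,[[205,306]],.04),atz(T,[[391,247]],.095))
for n in ['wrench','screw_head']:
    for d in finder.trace(n,'top')[:1]:
        m=d['mask'];v,u=np.nonzero(m);print(n,m.sum(),d['confidence'],u.min(),u.max(),v.min(),v.max(),cv2.minAreaRect(np.c_[u,v].astype(np.float32)))
W=snap('wrist','w0.png'); st=get_state()
R=np.array(st['orientation']);c=-np.array(W['R']).T@W['t'];print('cam in tool',R.T@(c-st['eef_pos']),(np.array(W['R'])@R).round(3),W['fx'])
```

```text
[[0.64078881 0.18509719 0.046     ]] [[0.4259785  0.20301265 0.04      ]] [[ 0.54750918 -0.20709461  0.095     ]]
wrench 1261 0.95 199 224 204 312 ((209.7079315185547, 257.9208068847656), (18.70669937133789, 108.757568359375), 5.7105937004089355)
screw_head 148 0.7 385 398 240 253 ((391.6500244140625, 246.05001831054688), (12.649110794067383, 12.332881927490234), 18.434947967529297)
cam in tool [ 0.08062204  0.00027097 -0.17316661] [[ 0.002  1.    -0.001]
 [-0.948  0.001 -0.317]
 [-0.317  0.001  0.948]] 321.19633376904704
```

Request:
play_rows(steps=[{"dx": -45, "dy": -20, "dz": 5}, {"dx": -52.5, "dy": -24, "dz": 6}, {"dx": -52.5, "dy": -24, "dz": 6}, {"dx": -52.5, "dy": -24, "dz": 6}, {"dx": -52.5, "dy": -24, "dz": 6}, {"dx": -52.5, "dy": -24, "dz": 6}, {"dx": -52.5, "dy": -24, "dz": 6}, {"dx": -51, "dy": -23, "dz": 6}, {"az": -0.161}, {"az": -0.162}])

```text
invalid input
```

Run:
```python
from h import *
W=snap('wrist','w1.png'); st=get_state();print(st['clock'],st['eef_pos'],st['joint_pos'].round(1),np.array(st['orientation']).round(4).tolist())
for n in ['wrench','grip']:
    for d in finder.trace(n,'wrist')[:1]:
        m=d['mask'];v,u=np.nonzero(m);b=cv2.boxPoints(cv2.minAreaRect(np.c_[u,v].astype(np.float32)));print(n,d['confidence'],d['uv'],b.round(1).tolist(),atz(W,b,.04).round(4).tolist())
```

```text
0.95 [0.22701063 0.52828377 0.20132218] [ 54.7   9.1  91.5   0.   79.4 -12. ] [[-0.9188, 0.3948, 0.0], [0.3948, 0.9188, 0.0], [0.0, 0.0, -1.0]]
```

View pics/w1.png

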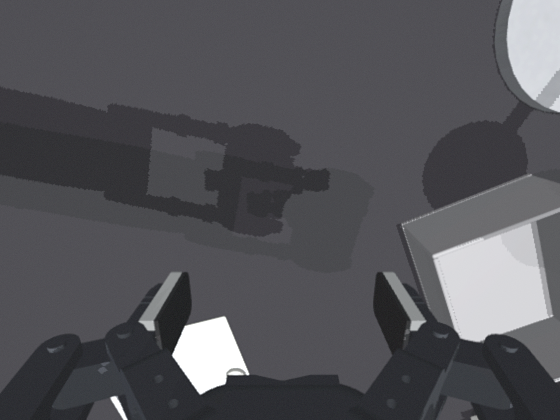

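The wrist view shows only the bare bench and its shadow. The fingers are at (170,310) and (400,310), and everything on the tool's -x side is hidden behind the gripper. I'll grasp with tool x pointing towards the socket so the camera sees it.

```bash
cat >> h.py <<'E'
def plan(target,yaw,n,z=None):
    """rows from current commanded pose (measured) to TCP target with tool-x yaw (deg), tool down"""
    st=get_state();p=np.array(st['eef_pos']);R=np.array(st['orientation'])
    a=np.arctan2(R[1,0],R[0,0]);da=(np.radians(yaw)-a+np.pi)%(2*np.pi)-np.pi
    if abs(da)>3.0: print('big turn',da)
    d=(np.array(target)-p)/n
    for i in range(n):
        t=a+da*i/n;c,s=np.cos(t),np.sin(t)
        print(f'{{"dx":{1e3*(c*d[0]+s*d[1]):.1f},"dy":{1e3*(s*d[0]-c*d[1]):.1f},"dz":{-1e3*d[2]:.1f},"az":{-da/n:.4f}}}')
E
python3 - <<'E'
from h import *
plan([.531,.194,.15],-4.8,18)
E
```

```text
{"dx":-22.8,"dy":-10.4,"dz":2.8,"az":0.1566}
{"dx":-24.2,"dy":-6.7,"dz":2.8,"az":0.1566}
{"dx":-24.9,"dy":-2.8,"dz":2.8,"az":0.1566}
{"dx":-25.1,"dy":1.1,"dz":2.8,"az":0.1566}
{"dx":-24.6,"dy":5.0,"dz":2.8,"az":0.1566}
{"dx":-23.5,"dy":8.8,"dz":2.8,"az":0.1566}
{"dx":-21.9,"dy":12.3,"dz":2.8,"az":0.1566}
{"dx":-19.7,"dy":15.6,"dz":2.8,"az":0.1566}
{"dx":-17.0,"dy":18.5,"dz":2.8,"az":0.1566}
{"dx":-13.9,"dy":20.9,"dz":2.8,"az":0.1566}
{"dx":-10.5,"dy":22.8,"dz":2.8,"az":0.1566}
{"dx":-6.8,"dy":24.2,"dz":2.8,"az":0.1566}
{"dx":-3.0,"dy":24.9,"dz":2.8,"az":0.1566}
{"dx":1.0,"dy":25.1,"dz":2.8,"az":0.1566}
{"dx":4.9,"dy":24.6,"dz":2.8,"az":0.1566}
{"dx":8.7,"dy":23.6,"dz":2.8,"az":0.1566}
{"dx":12.2,"dy":21.9,"dz":2.8,"az":0.1566}
{"dx":15.5,"dy":19.8,"dz":2.8,"az":0.1566}
```

Request:
play_rows(steps=[{"fingers": 1, "dx": 0, "dy": 0, "dz": 0, "ax": 0, "ay": 0, "az": 0}], force=60)

```text
clock: 1.18
eef_pos: [0.227, 0.5283, 0.2013]
orientation: [[-0.919, 0.395, -0.0], [0.395, 0.919, 0.0], [0.0, 0.0, -1.0]]
ft_force: [0.6, 0.6, -0.1]
grip_width: 1.0
grip_force: 0.0
```

Request:
play_rows(steps=[{"fingers": 1, "dx": -22.8, "dy": -10.4, "dz": 2.8, "ax": 0, "ay": 0, "az": 0.157}, {"fingers": 1, "dx": -24.2, "dy": -6.7, "dz": 2.8, "ax": 0, "ay": 0, "az": 0.157}, {"fingers": 1, "dx": -24.9, "dy": -2.8, "dz": 2.8, "ax": 0, "ay": 0, "az": 0.157}, {"fingers": 1, "dx": -25.1, "dy": 1.1, "dz": 2.8, "ax": 0, "ay": 0, "az": 0.157}, {"fingers": 1, "dx": -24.6, "dy": 5, "dz": 2.8, "ax": 0, "ay": 0, "az": 0.157}, {"fingers": 1, "dx": -23.5, "dy": 8.8, "dz": 2.8, "ax": 0, "ay": 0, "az": 0.157}, {"fingers": 1, "dx": -21.9, "dy": 12.3, "dz": 2.8, "ax": 0, "ay": 0, "az": 0.157}, {"fingers": 1, "dx": -19.7, "dy": 15.6, "dz": 2.8, "ax": 0, "ay": 0, "az": 0.157}, {"fingers": 1, "dx": -17, "dy": 18.5, "dz": 2.8, "ax": 0, "ay": 0, "az": 0.157}])

```text
clock: 2.3
eef_pos: [0.3794, 0.3604, 0.1761]
orientation: [[0.251, 0.968, 0.0], [0.968, -0.251, 0.0], [0.0, 0.0, -1.0]]
ft_force: [-0.5, 0.4, 0.1]
grip_width: 0.996
grip_force: 0.0
```

Request:
play_rows(steps=[{"fingers": 1, "dx": -13.9, "dy": 20.9, "dz": 2.8, "ax": 0, "ay": 0, "az": 0.157}, {"fingers": 1, "dx": -10.5, "dy": 22.8, "dz": 2.8, "ax": 0, "ay": 0, "az": 0.157}, {"fingers": 1, "dx": -6.8, "dy": 24.2, "dz": 2.8, "ax": 0, "ay": 0, "az": 0.157}, {"fingers": 1, "dx": -3, "dy": 24.9, "dz": 2.8, "ax": 0, "ay": 0, "az": 0.157}, {"fingers": 1, "dx": 1, "dy": 25.1, "dz": 2.8, "ax": 0, "ay": 0, "az": 0.157}, {"fingers": 1, "dx": 4.9, "dy": 24.6, "dz": 2.8, "ax": 0, "ay": 0, "az": 0.157}, {"fingers": 1, "dx": 8.7, "dy": 23.6, "dz": 2.8, "ax": 0, "ay": 0, "az": 0.157}, {"fingers": 1, "dx": 12.2, "dy": 21.9, "dz": 2.8, "ax": 0, "ay": 0, "az": 0.157}, {"fingers": 1, "dx": 15.5, "dy": 19.8, "dz": 2.8, "ax": 0, "ay": 0, "az": 0.157}])

```text
clock: 3.42
eef_pos: [0.5307, 0.1925, 0.1509]
orientation: [[0.995, -0.095, 0.0], [-0.095, -0.995, 0.0], [0.0, -0.0, -1.0]]
ft_force: [-0.2, -0.2, 0.1]
grip_width: 1.0
grip_force: 0.0
```

Run:
```python
from h import *
W=snap('wrist','w2.png'); st=get_state();print(st['clock'],st['eef_pos'],st['joint_pos'].round(1),np.array(st['orientation']).round(4).tolist())
for n in ['wrench','grip']:
    for d in finder.trace(n,'wrist')[:1]:
        m=d['mask'];v,u=np.nonzero(m);b=cv2.boxPoints(cv2.minAreaRect(np.c_[u,v].astype(np.float32)));print(n,d['confidence'],d['uv'],b.round(1).tolist(),atz(W,b,.04).round(4).tolist())
```

```text
3.475 [0.53246138 0.19014985 0.15057176] [ 7.500e+00  1.010e+01  9.620e+01 -1.000e-01  7.360e+01  1.034e+02] [[0.9948, -0.1019, 0.0013], [-0.1019, -0.9948, -0.0016], [0.0014, 0.0015, -1.0]]
wrench 0.89 [276.0, 160.8] [[253.0, 43.0], [298.0, 43.0], [298.0, 308.0], [253.0, 308.0]] [[0.6608, 0.2035, 0.04], [0.6574, 0.1678, 0.04], [0.4103, 0.1872, 0.04], [0.4146, 0.2338, 0.04]]
grip 0.61 [275.9, 165.0] [[253.0, 43.0], [296.0, 43.0], [296.0, 307.0], [253.0, 307.0]] [[0.6608, 0.2035, 0.04], [0.6576, 0.1694, 0.04], [0.4117, 0.1891, 0.04], [0.4158, 0.2336, 0.04]]
```

View pics/w2.png

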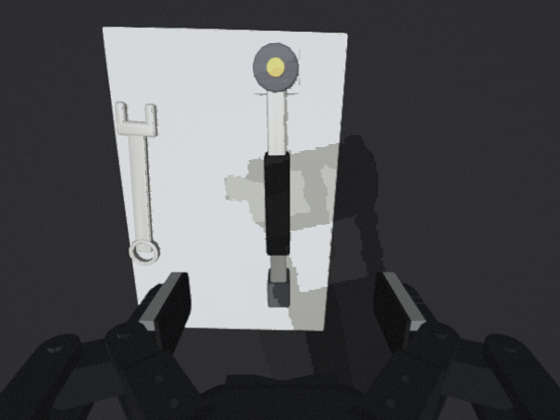

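The wrist view shows the wrench head at (275.5,67), the black grip between (277,153) and (277,254), and the foot at (279,288).

Run:
```python
from h import *
W=snap('wrist'); st=get_state();print(st['eef_pos'])
h=atz(W,[[275.5,67]],.046)[0];g=atz(W,[[277,153.],[277.5,254]],.04);f=atz(W,[[279,272.],[279,300]],.04)
print(h,g,f); gc=g.mean(0); print(np.linalg.norm((gc-h)[:2]),np.degrees(np.arctan2(*(h-gc)[1::-1])),np.degrees(np.arctan2(*(h-f[0])[1::-1])))
M=atz(W,[[103,27],[347,34],[324,330],[142,328]],.004);print('mat',M.round(3).tolist())
hd=(h-gc)[:2];hd/=np.linalg.norm(hd);G=h[:2]-.11*hd;print(G)
plan([*G,.012],np.degrees(np.arctan2(hd[1],hd[0])),6)
```

```text
[0.52994032 0.19326504 0.15079699]
[0.64053357 0.18799531 0.046     ] [[0.57151792 0.19334904 0.04      ]
 [0.47371815 0.2020334  0.04      ]] [[0.45382855 0.20238962 0.04      ]
 [0.42139818 0.20537046 0.04      ]]
0.11831350085518186 -4.700719308731474 -4.408584547148966
mat [[0.692, 0.339, 0.004], [0.666, 0.122, 0.004], [0.35, 0.158, 0.004], [0.372, 0.376, 0.004]]
[0.53090357 0.19700992]
{"dx":0.1,"dy":-0.6,"dz":23.1,"az":-0.0011}
{"dx":0.1,"dy":-0.6,"dz":23.1,"az":-0.0011}
{"dx":0.1,"dy":-0.6,"dz":23.1,"az":-0.0011}
{"dx":0.1,"dy":-0.6,"dz":23.1,"az":-0.0011}
{"dx":0.1,"dy":-0.6,"dz":23.1,"az":-0.0011}
{"dx":0.1,"dy":-0.6,"dz":23.1,"az":-0.0011}
```

Request:
play_rows(steps=[{"fingers": 1, "dx": 0.5, "dy": -3.5, "dz": 23, "ax": 0, "ay": 0, "az": 0}, {"fingers": 0.2, "dx": 0, "dy": 0, "dz": 25, "ax": 0, "ay": 0, "az": 0}, {"fingers": 0.2, "dx": 0, "dy": 0, "dz": 25, "ax": 0, "ay": 0, "az": 0}, {"fingers": 0.2, "dx": 0, "dy": 0, "dz": 25, "ax": 0, "ay": 0, "az": 0}, {"fingers": 0.2, "dx": 0, "dy": 0, "dz": 25, "ax": 0, "ay": 0, "az": 0}, {"fingers": 0.2, "dx": 0, "dy": 0, "dz": 14, "ax": 0, "ay": 0, "az": 0}, {"fingers": 0.2, "dx": 0, "dy": 0, "dz": 0, "ax": 0, "ay": 0, "az": 0}], force=80)

```text
clock: 4.5
eef_pos: [0.5298, 0.197, 0.0132]
orientation: [[0.996, -0.089, -0.002], [-0.089, -0.996, -0.0], [-0.002, 0.0, -1.0]]
ft_force: [0.3, -0.5, 0.5]
grip_width: 0.6
grip_force: 0.0
```

Request:
play_rows(steps=[{"fingers": -1, "dx": 0, "dy": 0, "dz": 0, "ax": 0, "ay": 0, "az": 0}, {"fingers": -1, "dx": 0, "dy": 0, "dz": 0, "ax": 0, "ay": 0, "az": 0}, {"fingers": -1, "dx": 0, "dy": 0, "dz": 0, "ax": 0, "ay": 0, "az": 0}, {"fingers": -1, "dx": 0, "dy": 0, "dz": 0, "ax": 0, "ay": 0, "az": 0}])

```text
clock: 5.0
eef_pos: [0.5312, 0.1966, 0.0142]
orientation: [[0.996, -0.09, 0.001], [-0.09, -0.996, 0.0], [0.001, -0.0, -1.0]]
ft_force: [0.3, -0.1, -0.7]
grip_width: -0.002
grip_force: 0.0
```

Run:
```python
from h import *
W=snap('wrist'); T=snap('scene'); st=get_state();print({k:np.array(st[k]).round(3) for k in st if k!='effort'})
a=cv2.resize(W['frame'],(560,420)); b=cv2.resize(T['frame'][60:200,200:387],(560,420))
cv2.imwrite('pics/w3.png',cv2.resize(np.hstack([a,b]),(800,300))[:,:,::-1])
```

```text
{'clock': np.float64(5.1), 'joint_pos': array([ 8.08800e+00,  2.03990e+01,  1.00858e+02, -1.00000e-03,
        5.87330e+01,  1.03261e+02]), 'joint_velocities': array([ 0.05 ,  0.214,  0.14 , -0.089,  0.069,  0.019]), 'eef_pos': array([0.531, 0.197, 0.014]), 'orientation': array([[ 0.996, -0.09 ,  0.   ],
       [-0.09 , -0.996,  0.   ],
       [ 0.   , -0.   , -1.   ]]), 'ft_force': array([-0.305, -0.243, -0.063]), 'torque': array([-0.045,  0.022, -0.016]), 'grip_force': np.float64(0.0), 'grip_width': np.float64(0.001)}
```

View pics/w3.png

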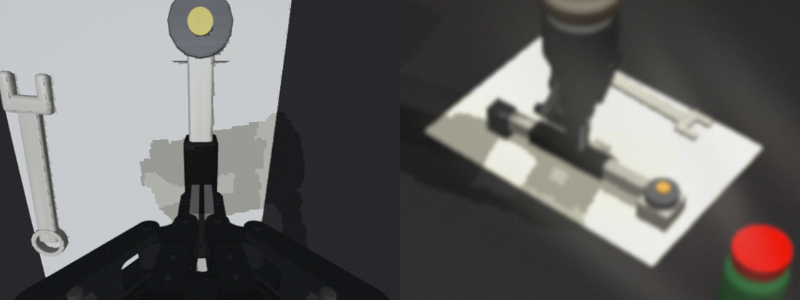

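The left view shows the closed fingers around (200,220) over the black grip, and the scene view shows the gripper at the grip. The opening reads 0 with no force, so I need to zoom in.

Run:
```python
from h import *
W=snap('wrist'); st=get_state();p=st['eef_pos'];R=st['orientation']
print(proj(W,[p,p-R[:,2]*.019,p-R[:,2]*.04, p+R[:,1]*.012,p-R[:,1]*.012]).round(1))
im=W['frame'][180:420,170:400].astype(float);im=np.clip(255*(im/255)**.45,0,255).astype('uint8')
cv2.imwrite('pics/w4.png',cv2.resize(im,None,fx=2.5,fy=2.5)[:,:,::-1])
```

```text
[[281.9 249.8]
 [281.9 265.2]
 [281.9 286.3]
 [302.1 249.9]
 [261.7 249.8]]
```

View pics/w4.png

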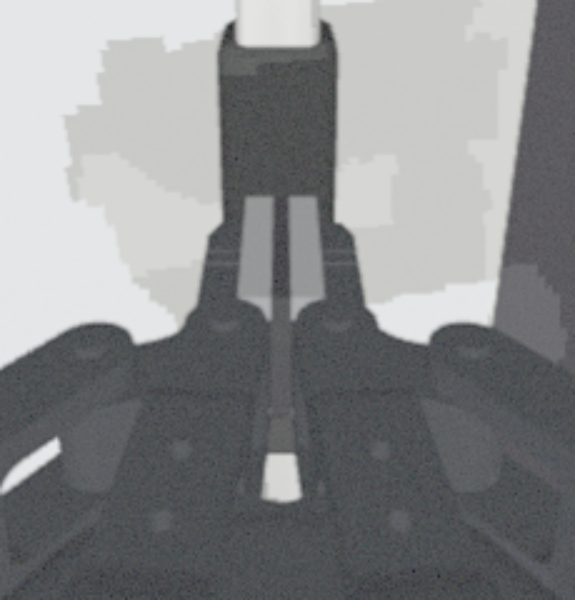

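Run:
```python
from h import *
print(type(r),[a for a in dir(r) if not a.startswith('_')]);print(r.grasp_offset)
W=snap('wrist'); T=snap('scene');st=get_state();p=st['eef_pos'];R=st['orientation']
for h in (0,.01,.02,.03,.04): print(h,proj(W,[p-R[:,2]*h+R[:,0]*.011]).round(1),proj(T,[p-R[:,2]*h]).round(1))
print([(d['confidence'],d['uv']) for d in finder.recognise('grip','scene')])
cv2.imwrite('pics/s5.png',cv2.resize(T['frame'][70:190,210:370],None,fx=5,fy=5,interpolation=cv2.INTER_CUBIC)[:,:,::-1])
```

```text
<class 'host.Robot'> ['PlanningError', 'grasp_offset']
0.0187
0 [[281.9 232.7]] [[283.2 135. ]]
0.01 [[281.9 239.6]] [[283.3 132. ]]
0.02 [[281.9 247.3]] [[283.3 129. ]]
0.03 [[281.9 255.9]] [[283.4 125.9]]
0.04 [[281.8 265.6]] [[283.5 122.8]]
[(0.9, [284.5, 132.3])]
```

View pics/s5.png

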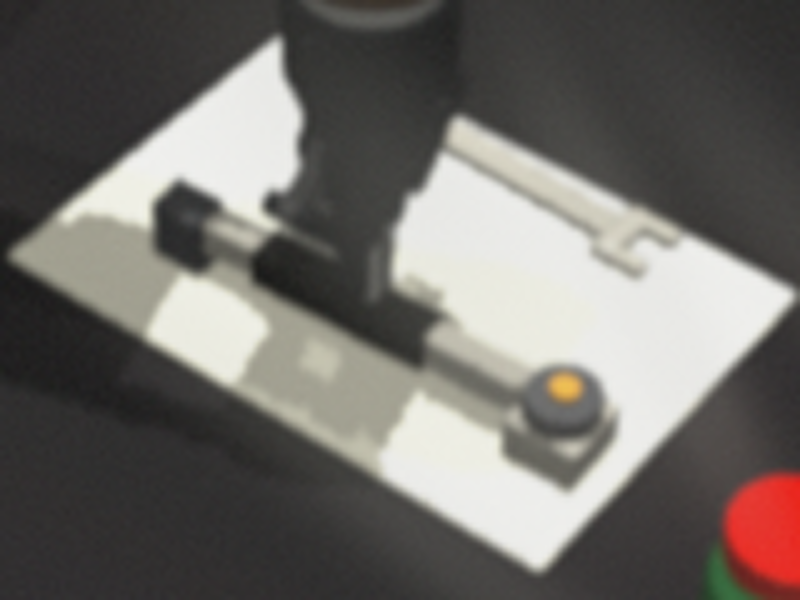

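The scene zoom shows the shut finger tips resting above the grip at about crop (375,300). The real tips are therefore about 25–30 mm short of the reported TCP. I'll open, go 22 mm lower and close again, watching the force.

Request:
play_rows(steps=[{"fingers": 0.3, "dx": 0, "dy": 0, "dz": 0, "ax": 0, "ay": 0, "az": 0}, {"fingers": 0.3, "dx": 0, "dy": 0, "dz": 0, "ax": 0, "ay": 0, "az": 0}, {"fingers": 0.3, "dx": 0, "dy": 0, "dz": 0, "ax": 0, "ay": 0, "az": 0}, {"fingers": 0.3, "dx": 0, "dy": 0, "dz": 10, "ax": 0, "ay": 0, "az": 0}, {"fingers": 0.3, "dx": 0, "dy": 0, "dz": 6, "ax": 0, "ay": 0, "az": 0}, {"fingers": 0.3, "dx": 0, "dy": 0, "dz": 6, "ax": 0, "ay": 0, "az": 0}])

```text
clock: 6.05
eef_pos: [0.5306, 0.1965, -0.0089]
orientation: [[0.996, -0.09, -0.001], [-0.09, -0.996, -0.0], [-0.001, 0.0, -1.0]]
ft_force: [-0.9, -0.1, -1.0]
grip_width: 0.648
grip_force: 0.0
```

Request:
play_rows(steps=[{"fingers": -1, "dx": 0, "dy": 0, "dz": 0, "ax": 0, "ay": 0, "az": 0}, {"fingers": -1, "dx": 0, "dy": 0, "dz": 0, "ax": 0, "ay": 0, "az": 0}, {"fingers": -1, "dx": 0, "dy": 0, "dz": 0, "ax": 0, "ay": 0, "az": 0}, {"fingers": -1, "dx": 0, "dy": 0, "dz": 0, "ax": 0, "ay": 0, "az": 0}])

```text
clock: 6.55
eef_pos: [0.5312, 0.1967, -0.0078]
orientation: [[0.996, -0.09, 0.001], [-0.09, -0.996, 0.0], [0.001, -0.0, -1.0]]
ft_force: [1.1, 0.6, 0.7]
grip_width: 0.262
grip_force: 79.4
```

Run:
```python
from h import *
W=snap('wrist');st=get_state();p=st['eef_pos'];R=st['orientation']
print(st['torque'])
for h in (0,.01,.02,.03,.04): print(h,proj(W,[p-R[:,2]*h+R[:,0]*.011]).round(1))
a=W['frame'];cv2.imwrite('pics/w6.png',np.clip(255*(a/255.)**.5,0,255).astype('uint8')[:,:,::-1])
```

```text
[0.03138872 0.07867917 0.02192677]
0 [[281.9 232.7]]
0.01 [[281.9 239.6]]
0.02 [[281.9 247.3]]
0.03 [[281.9 255.9]]
0.04 [[281.8 265.7]]
```

View pics/w6.png

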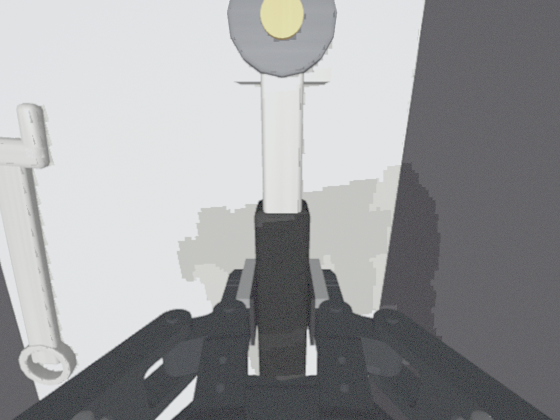

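Gripped: opening 0.262 (about 22 mm) at 79 N. The head shows at (282,17) and the grip sits between the pads. Next I'll lift and carry it beside the screw.

Request:
play_rows(steps=[{"fingers": -1, "dx": 0, "dy": 0, "dz": -10, "ax": 0, "ay": 0, "az": 0}, {"fingers": -1, "dx": 0, "dy": 0, "dz": -25, "ax": 0, "ay": 0, "az": 0}, {"fingers": -1, "dx": 0, "dy": 0, "dz": -30, "ax": 0, "ay": 0, "az": 0}, {"fingers": -1, "dx": 0, "dy": 0, "dz": -30, "ax": 0, "ay": 0, "az": 0}, {"fingers": -1, "dx": 0, "dy": 0, "dz": -30, "ax": 0, "ay": 0, "az": 0}, {"fingers": -1, "dx": 0, "dy": 0, "dz": -23, "ax": 0, "ay": 0, "az": 0}, {"fingers": -1, "dx": 0, "dy": 0, "dz": 0, "ax": 0, "ay": 0, "az": 0}])

```text
clock: 7.48
eef_pos: [0.5324, 0.1968, 0.142]
orientation: [[0.996, -0.09, 0.004], [-0.09, -0.996, 0.001], [0.004, -0.001, -1.0]]
ft_force: [-0.2, 0.5, -3.7]
grip_width: 0.262
grip_force: 78.9
```

Run:
```python
from h import *
plan([.438,-.132,.14],-5.2,10)
```

```text
{"dx":-6.4,"dy":33.6,"dz":0.2,"az":0.0001}
{"dx":-6.4,"dy":33.6,"dz":0.2,"az":0.0001}
{"dx":-6.4,"dy":33.6,"dz":0.2,"az":0.0001}
{"dx":-6.4,"dy":33.6,"dz":0.2,"az":0.0001}
{"dx":-6.4,"dy":33.6,"dz":0.2,"az":0.0001}
{"dx":-6.4,"dy":33.6,"dz":0.2,"az":0.0001}
{"dx":-6.4,"dy":33.6,"dz":0.2,"az":0.0001}
{"dx":-6.4,"dy":33.6,"dz":0.2,"az":0.0001}
{"dx":-6.4,"dy":33.6,"dz":0.2,"az":0.0001}
{"dx":-6.4,"dy":33.6,"dz":0.2,"az":0.0001}
```

Request:
play_rows(steps=[{"fingers": -1, "dx": -4, "dy": 16, "dz": 0, "ax": 0, "ay": 0, "az": 0}, {"fingers": -1, "dx": -6, "dy": 32, "dz": 0, "ax": 0, "ay": 0, "az": 0}, {"fingers": -1, "dx": -8, "dy": 42, "dz": 0, "ax": 0, "ay": 0, "az": 0}, {"fingers": -1, "dx": -8, "dy": 42, "dz": 0, "ax": 0, "ay": 0, "az": 0}, {"fingers": -1, "dx": -8, "dy": 42, "dz": 0, "ax": 0, "ay": 0, "az": 0}, {"fingers": -1, "dx": -8, "dy": 42, "dz": 0, "ax": 0, "ay": 0, "az": 0}, {"fingers": -1, "dx": -8, "dy": 42, "dz": 0, "ax": 0, "ay": 0, "az": 0}, {"fingers": -1, "dx": -8, "dy": 42, "dz": 0, "ax": 0, "ay": 0, "az": 0}, {"fingers": -1, "dx": -4, "dy": 26, "dz": 0, "ax": 0, "ay": 0, "az": 0}, {"fingers": -1, "dx": -2, "dy": 10, "dz": 0, "ax": 0, "ay": 0, "az": 0}])

```text
clock: 8.72
eef_pos: [0.4351, -0.1332, 0.1384]
orientation: [[0.996, -0.093, -0.003], [-0.093, -0.996, 0.001], [-0.003, -0.001, -1.0]]
ft_force: [0.4, 0.7, -4.0]
grip_width: 0.253
grip_force: 79.1
```

Request:
play_rows(steps=[{"fingers": -1, "dx": 0, "dy": 0, "dz": 0, "ax": 0, "ay": 0, "az": 0}, {"fingers": -1, "dx": 0, "dy": 0, "dz": 0, "ax": 0, "ay": 0, "az": 0}])

```text
clock: 8.98
eef_pos: [0.4368, -0.1313, 0.1394]
orientation: [[0.996, -0.089, -0.001], [-0.089, -0.996, 0.001], [-0.001, -0.001, -1.0]]
ft_force: [0.4, -0.5, -3.0]
grip_width: 0.259
grip_force: 79.1
```

Run:
```python
from h import *
W=snap('wrist');st=get_state();print(st['eef_pos'],st['orientation'].round(4).tolist(),st['joint_pos'].round(1))
for n in ('screw_head','wrench'):
    for d in finder.trace(n,'wrist')[:1]:
        v,u=np.nonzero(d['mask']);q=cv2.minAreaRect(np.c_[u,v].astype(np.float32));print(n,d['confidence'],d['uv'],q)
a=np.clip(255*(W['frame']/255.)**.5,0,255).astype('uint8');b=cv2.resize(a[0:210,280:560],(560,420),interpolation=cv2.INTER_CUBIC)
cv2.imwrite('pics/w7.png',a[:,:,::-1]);np.savez('w7.npz',**W)
```

```text
[ 0.43693564 -0.13128933  0.13958782] [[0.996, -0.0888, -0.0005], [-0.0888, -0.996, 0.0006], [-0.0005, -0.0005, -1.0]] [-32.   -5.7 113.8   0.   71.9  63.1]
screw_head 0.71 [392.0, 37.7] ((390.699951171875, 38.899986267089844), (42.374515533447266, 49.33152770996094), 18.434947967529297)
wrench 0.73 [282.0, 142.3] ((281.5, 190.0), (380.0, 109.0), 90.0)
```

View pics/w7.png

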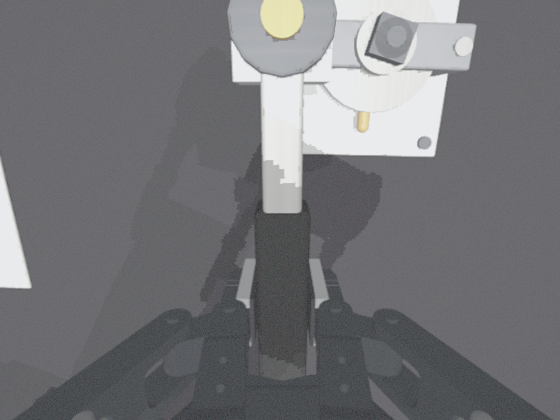

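The wrist view shows the wrench head, with its cap centre at (282,15), beside the screw. The screw's cone tip is at (397,36), its square corners are near (381,11), (417,22), (408,64) and (367,54), and the collar is around (385,42). I'll fit the screw and cap in code.

```bash
cat > fit.py <<'E'
from h import *
from scipy.optimize import minimize
def model(s,x,y,th):
    P=[]
    for z,h in ((.075,.012),(.089,.012),(.095,.006)):
        for k in range(4):
            a=th+np.pi/4+k*np.pi/2;P.append([x+h*2**.5*np.cos(a),y+h*2**.5*np.sin(a),z])
    return cv2.convexHull(proj(s,P).astype(np.float32))
def iou(s,m,q):
    c=np.zeros(m.shape,np.uint8);cv2.fillPoly(c,[np.int32(np.round(model(s,*q)*16))],1,shift=4);c=c>0
    return (c&m).sum()/max(1,(c|m).sum())
def fit(s,m,x0):
    best=None
    for th in np.radians(np.arange(-45,45,6)):
        o=minimize(lambda q:-iou(s,m,[q[0]/100,q[1]/100,q[2]/5]),[x0[0]*100,x0[1]*100,th*5],method='Nelder-Mead',options=dict(initial_simplex=np.array([[0,0,0],[.4,0,0],[0,.4,0],[0,0,.5]])+[x0[0]*100,x0[1]*100,th*5]))
        if best is None or o.fun<best.fun: best=o
    return best.x/[100,100,5],-best.fun
E
python3 - <<'E'
from fit import *
W=snap('wrist');st=get_state();p=st['eef_pos'];R=st['orientation']
d=finder.trace('screw_head','wrist')[0];x0=atz(W,[[397,36]],.095)[0];print('tip',x0)
g=cv2.cvtColor(W['frame'],cv2.COLOR_RGB2GRAY)
print(g[30:50:4,355:425:5])
t=np.zeros(g.shape,bool);t[0:80,350:435]=True
m2=(g<50)&t; n,l,stt,_=cv2.connectedComponentsWithStats(m2.astype(np.uint8));m2=l==l[42,390]
for m in (d['mask'],m2):
    q,v=fit(W,m,x0);print(m.sum(),q,np.degrees(q[2])%90,v)
hsv=cv2.cvtColor(W['frame'],cv2.COLOR_RGB2HSV);ye=((hsv[...,0]>18)&(hsv[...,0]<36)&(hsv[...,1]>90)&(hsv[...,2]>80));ye[:,:255]=0;ye[:,310:]=0;ye[45:]=0
v,u=np.nonzero(ye);print('yellow',len(u),u.min(),u.max(),v.min(),v.max(),u.mean(),v.mean())
for z in (.191,.193,.195): 
    c=atz(W,[[u.mean(),v.mean()]],z)[0];print(c,R.T@(c-p))
im=W['frame'].copy();im=np.clip(255*(im/255.)**.5,0,255).astype('uint8');big=cv2.resize(im[0:100,240:440],(800,400),interpolation=cv2.INTER_CUBIC)
cv2.polylines(big,[np.int32((model(W,*q).reshape(-1,2)-[240,0]+.5)*4)],True,(255,0,0),1)
cv2.imwrite('pics/fit.png',big[:,:,::-1])
E
```

```text
tip [ 0.55239338 -0.21201104  0.095     ]
[[162 214 215 200  61  85  87 102 105 108  92  95 112 158]
 [158 215 215 168  87  84  85 108 108 106 105  83 201 160]
 [ 80 215 212  48  90  85  76 107 109 109 102  85 207 160]
 [ 80 216 214  36  82  84  82 109 106 106  76  88 205 162]
 [ 77 216 203  66  97  80  83  83 111  89  80 185 185 162]]
1939 [ 0.55181159 -0.21127405  1.18068243] 67.64811990990323 0.9674837418709354
235018 [ 0.55430529 -0.29270048  1.28740074] 73.76262922497332 0.0103438885532172
yellow 1406 261 303 0 39 281.59886201991463 17.420341394025606
[ 0.54674825 -0.14102944  0.191     ] [ 0.11003762 -0.00032549 -0.05117395]
[ 0.54629907 -0.14099388  0.193     ] [ 0.10958683 -0.00032129 -0.0531739 ]
[ 0.54584989 -0.14095833  0.195     ] [ 0.10913605 -0.00031709 -0.05517385]
```

Run:
```python
from h import *
a=np.radians(-22.4);c,s=np.cos(a),np.sin(a);o=[.1096,-.0003]
t=np.array([.552,-.2115])-[c*o[0]+s*o[1],s*o[0]-c*o[1]];print(t)
plan([*t,.105],-22.4,4)
```

```text
[ 0.45055543 -0.17001205]
{"dx":4.2,"dy":9.2,"dz":8.7,"az":0.0755}
{"dx":4.9,"dy":8.9,"dz":8.7,"az":0.0755}
{"dx":5.5,"dy":8.5,"dz":8.7,"az":0.0755}
{"dx":6.2,"dy":8.1,"dz":8.7,"az":0.0755}
```

Request:
play_rows(steps=[{"fingers": -1, "dx": 4.2, "dy": 9.2, "dz": 8.7, "ax": 0, "ay": 0, "az": 0.0755}, {"fingers": -1, "dx": 4.9, "dy": 8.9, "dz": 8.7, "ax": 0, "ay": 0, "az": 0.0755}, {"fingers": -1, "dx": 5.5, "dy": 8.5, "dz": 8.7, "ax": 0, "ay": 0, "az": 0.0755}, {"fingers": -1, "dx": 6.2, "dy": 8.1, "dz": 8.7, "ax": 0, "ay": 0, "az": 0.0755}, {"fingers": -1, "dx": 0, "dy": 0, "dz": 0, "ax": 0, "ay": 0, "az": 0}, {"fingers": -1, "dx": 0, "dy": 0, "dz": 0, "ax": 0, "ay": 0, "az": 0}])

```text
clock: 9.98
eef_pos: [0.4505, -0.1702, 0.1053]
orientation: [[0.925, -0.381, 0.0], [-0.381, -0.925, 0.0], [0.0, -0.0, -1.0]]
ft_force: [0.7, -0.1, -3.4]
grip_width: 0.261
grip_force: 79.0
```

Run:
```python
from h import *
st=get_state();p=st['eef_pos'];R=st['orientation'];print(p,np.degrees(np.arctan2(R[1,0],R[0,0])),st['joint_pos'].round(1),st['ft_force'],st['torque'])
for n in ('top','scene'):
    s=snap(n);hsv=cv2.cvtColor(s['frame'],cv2.COLOR_RGB2HSV);e=proj(s,[p+R@[.1096,-.0003,-.0535]])[0]
    ye=((hsv[...,0]>10)&(hsv[...,0]<36)&(hsv[...,1]>110)&(hsv[...,2]>80));v,u=np.nonzero(ye);k=np.hypot(u-e[0],v-e[1])<14
    print(n,e,k.sum(),u[k].mean(),v[k].mean(),atz(s,[[u[k].mean(),v[k].mean()]],p[2]+.0535))
```

```text
[ 0.45045154 -0.17019478  0.10533958] -22.380675051752522 [-35.1   0.8 111.8   0.   67.5  77.3] [ 0.65279555 -0.11867144 -3.36275021] [-0.0473509  -0.05313214 -0.06696144]
top [400.69216837 241.62514294] 39 400.8974358974359 241.35897435897436 [[ 0.55244251 -0.2121079   0.15883958]]
scene [170.7202476  229.79733832] 61 169.9344262295082 231.54098360655738 [[ 0.55295125 -0.2150604   0.15883958]]
```

Request:
play_rows(steps=[{"fingers": -1, "dx": 0, "dy": 0, "dz": 12, "ax": 0, "ay": 0, "az": 0}, {"fingers": -1, "dx": 0, "dy": 0, "dz": 8, "ax": 0, "ay": 0, "az": 0}, {"fingers": -1, "dx": 0, "dy": 0, "dz": 3, "ax": 0, "ay": 0, "az": 0}, {"fingers": -1, "dx": 0, "dy": 0, "dz": 3, "ax": 0, "ay": 0, "az": 0}, {"fingers": -1, "dx": 0, "dy": 0, "dz": 0, "ax": 0, "ay": 0, "az": 0}])

```text
clock: 10.7
eef_pos: [0.4503, -0.1705, 0.079]
orientation: [[0.924, -0.382, -0.0], [-0.382, -0.924, 0.0], [-0.0, -0.0, -1.0]]
ft_force: [0.3, 0.1, -2.8]
grip_width: 0.259
grip_force: 79.1
```

Request:
play_rows(steps=[{"fingers": -1, "dx": 0, "dy": 0, "dz": 2, "ax": 0, "ay": 0, "az": 0}, {"fingers": -1, "dx": 0, "dy": 0, "dz": 2, "ax": 0, "ay": 0, "az": 0}, {"fingers": -1, "dx": 0, "dy": 0, "dz": 0, "ax": 0, "ay": 0, "az": 0}])

```text
clock: 11.08
eef_pos: [0.4503, -0.1705, 0.075]
orientation: [[0.924, -0.382, -0.0], [-0.382, -0.924, 0.0], [-0.0, -0.0, -1.0]]
ft_force: [0.5, 0.2, -3.0]
grip_width: 0.255
grip_force: 79.1
```

No contact yet, and the mouth should already be 2 mm below the top of the square. I'll continue down.

Request:
play_rows(steps=[{"fingers": -1, "dx": 0, "dy": 0, "dz": 3, "ax": 0, "ay": 0, "az": 0}, {"fingers": -1, "dx": 0, "dy": 0, "dz": 3, "ax": 0, "ay": 0, "az": 0}, {"fingers": -1, "dx": 0, "dy": 0, "dz": 2, "ax": 0, "ay": 0, "az": 0}, {"fingers": -1, "dx": 0, "dy": 0, "dz": 2, "ax": 0, "ay": 0, "az": 0}, {"fingers": -1, "dx": 0, "dy": 0, "dz": 0, "ax": 0, "ay": 0, "az": 0}])

```text
clock: 11.7
eef_pos: [0.4503, -0.1705, 0.0649]
orientation: [[0.924, -0.382, -0.0], [-0.382, -0.924, 0.0], [-0.0, -0.0, -1.0]]
ft_force: [0.0, -0.3, -3.3]
grip_width: 0.26
grip_force: 79.1
```

Request:
play_rows(steps=[{"fingers": -1, "dx": 0, "dy": 0, "dz": 1, "ax": 0, "ay": 0, "az": 0}, {"fingers": -1, "dx": 0, "dy": 0, "dz": 1, "ax": 0, "ay": 0, "az": 0}, {"fingers": -1, "dx": 0, "dy": 0, "dz": 0, "ax": 0, "ay": 0, "az": 0}])

```text
clock: 12.08
eef_pos: [0.4504, -0.1706, 0.0631]
orientation: [[0.924, -0.382, 0.0], [-0.382, -0.924, -0.0], [0.0, 0.0, -1.0]]
ft_force: [0.2, -0.0, -2.0]
grip_width: 0.261
grip_force: 79.1
```

Request:
play_rows(steps=[{"fingers": -1, "dx": 0, "dy": 0, "dz": 0.7, "ax": 0, "ay": 0, "az": 0}, {"fingers": -1, "dx": 0, "dy": 0, "dz": 0, "ax": 0, "ay": 0, "az": 0}, {"fingers": -1, "dx": 0, "dy": 0, "dz": 0, "ax": 0, "ay": 0, "az": 0}])

```text
clock: 12.45
eef_pos: [0.4505, -0.1707, 0.0626]
orientation: [[0.924, -0.382, 0.0], [-0.382, -0.924, -0.0], [0.0, 0.0, -1.0]]
ft_force: [-2.0, 0.9, -1.3]
grip_width: 0.259
grip_force: 79.3
```

Seated: the mouth is at about 0.0745 m and part of the weight is now carried. Next is the clockwise turn about the socket axis.

Request:
play_rows(steps=[{"fingers": -1, "dx": 0.1, "dy": -5.5, "dz": 0, "ax": 0, "ay": 0, "az": 0.05}, {"fingers": -1, "dx": 0.1, "dy": -5.5, "dz": 0, "ax": 0, "ay": 0, "az": 0.05}, {"fingers": -1, "dx": 0.1, "dy": -5.5, "dz": 0, "ax": 0, "ay": 0, "az": 0.05}, {"fingers": -1, "dx": 0.1, "dy": -5.5, "dz": 0, "ax": 0, "ay": 0, "az": 0.05}])

```text
clock: 12.95
eef_pos: [0.4597, -0.1506, 0.0623]
orientation: [[0.829, -0.559, -0.003], [-0.559, -0.829, 0.001], [-0.003, 0.001, -1.0]]
ft_force: [-5.0, 1.6, 1.0]
grip_width: 0.26
grip_force: 79.8
```

```bash
cat >> h.py <<'E'
C=np.array([.5519,-.2125])
def tq(nmax=5):
    A=[]
    for i in range(1):
        st=get_state();p=st['eef_pos'];R=st['orientation'];F=st['ft_force'];M=st['torque']
        rr=p[:2]-C;print('t',round(st['clock'],2),'p',p.round(4),'yaw',np.degrees(np.arctan2(R[1,0],R[0,0])).round(2),'F',F.round(2),'M',M.round(3),'Tscrew(cw react +)',(M[2]+rr[0]*F[1]-rr[1]*F[0]).round(3),'sock',(p+R@[.1096,-.0003,-.0118]).round(4),st['joint_pos'][5].round(1))
E
python3 -c "
from h import *
tq()"
```

```text
t 12.95 p [ 0.4597 -0.1506  0.0623] yaw -33.96 F [-4.98  1.56  1.02] M [0.044 0.525 0.27 ] Tscrew(cw react +) 0.435 sock [ 0.5508 -0.2115  0.0738] 91.5
```

Request:
play_rows(steps=[{"fingers": -1, "dx": -0.3, "dy": -4.4, "dz": 0, "ax": 0, "ay": 0, "az": 0.04}, {"fingers": -1, "dx": -0.2, "dy": -4.4, "dz": 0, "ax": 0, "ay": 0, "az": 0.04}, {"fingers": -1, "dx": 0.1, "dy": -4.4, "dz": 0, "ax": 0, "ay": 0, "az": 0.04}])

```text
clock: 13.32
eef_pos: [0.4677, -0.1401, 0.0624]
orientation: [[0.757, -0.654, -0.001], [-0.654, -0.757, -0.0], [-0.001, 0.001, -1.0]]
ft_force: [-3.6, 0.6, 0.0]
grip_width: 0.261
grip_force: 79.6
```

```bash
python3 -c "
from h import *
tq()"
```

```text
t 13.32 p [ 0.4677 -0.1401  0.0624] yaw -40.82 F [-3.64  0.6   0.03] M [-0.083  0.292  0.225] Tscrew(cw react +) 0.438 sock [ 0.5508 -0.2115  0.0741] 100.0
```

Request:
play_rows(steps=[{"fingers": -1, "dx": -0.2, "dy": -4.4, "dz": 0, "ax": 0, "ay": 0, "az": 0.04}, {"fingers": -1, "dx": 0, "dy": -4.4, "dz": 0, "ax": 0, "ay": 0, "az": 0.04}, {"fingers": -1, "dx": 0.1, "dy": -3.3, "dz": 0, "ax": 0, "ay": 0, "az": 0.03}])

```text
clock: 13.7
eef_pos: [0.4761, -0.1313, 0.0624]
orientation: [[0.68, -0.733, -0.001], [-0.733, -0.68, -0.0], [-0.0, 0.001, -1.0]]
ft_force: [-3.7, 0.3, -0.8]
grip_width: 0.257
grip_force: 79.5
```

```bash
python3 -c "
from h import *
tq()"
```

```text
t 13.7 p [ 0.4761 -0.1313  0.0624] yaw -47.14 F [-3.73  0.35 -0.78] M [-0.211  0.277  0.197] Tscrew(cw react +) 0.474 sock [ 0.5508 -0.2114  0.0742] 107.7
```

Request:
play_rows(steps=[{"fingers": -1, "dx": 0, "dy": -4.4, "dz": 0, "ax": 0, "ay": 0, "az": 0.04}, {"fingers": -1, "dx": 0, "dy": -4.4, "dz": 0, "ax": 0, "ay": 0, "az": 0.04}, {"fingers": -1, "dx": 0.1, "dy": -2.2, "dz": 0, "ax": 0, "ay": 0, "az": 0.02}])

```text
clock: 14.08
eef_pos: [0.4844, -0.1242, 0.0624]
orientation: [[0.604, -0.797, -0.001], [-0.797, -0.604, -0.0], [-0.0, 0.001, -1.0]]
ft_force: [-4.4, -0.3, 1.4]
grip_width: 0.256
grip_force: 79.6
```

```bash
python3 -c "
from h import *
tq()"
```

```text
t 14.07 p [ 0.4844 -0.1242  0.0624] yaw -52.85 F [-4.44 -0.29  1.39] M [-0.264  0.483  0.269] Tscrew(cw react +) 0.681 sock [ 0.5508 -0.2114  0.0741] 114.6
```

Request:
play_rows(steps=[{"fingers": -1, "dx": 0, "dy": -3.3, "dz": 0, "ax": 0, "ay": 0, "az": 0.03}, {"fingers": -1, "dx": 0, "dy": -3.3, "dz": 0, "ax": 0, "ay": 0, "az": 0.03}])

```text
clock: 14.32
eef_pos: [0.4892, -0.1207, 0.0622]
orientation: [[0.555, -0.832, -0.002], [-0.832, -0.555, -0.001], [-0.0, 0.002, -1.0]]
ft_force: [-5.6, -1.2, 1.5]
grip_width: 0.259
grip_force: 79.8
```

```bash
python3 -c "
from h import *
tq()"
```

```text
t 14.32 p [ 0.4892 -0.1207  0.0622] yaw -56.27 F [-5.64 -1.16  1.46] M [-0.636  0.823  0.729] Tscrew(cw react +) 1.32 sock [ 0.5503 -0.2117  0.074 ] 118.8
```

Request:
play_rows(steps=[{"fingers": -1, "dx": -0.3, "dy": -3.3, "dz": 0, "ax": 0, "ay": 0, "az": 0.03}, {"fingers": -1, "dx": 0, "dy": -3.3, "dz": 0, "ax": 0, "ay": 0, "az": 0.03}])

```text
clock: 14.58
eef_pos: [0.4947, -0.1172, 0.0623]
orientation: [[0.505, -0.863, -0.002], [-0.863, -0.505, -0.002], [0.001, 0.002, -1.0]]
ft_force: [-5.7, -3.1, 0.0]
grip_width: 0.262
grip_force: 79.7
```

```bash
python3 -c "
from h import *
tq()"
```

```text
t 14.57 p [ 0.4947 -0.1172  0.0623] yaw -59.69 F [-5.74 -3.08  0.05] M [-0.845  0.83   0.712] Tscrew(cw react +) 1.435 sock [ 0.5503 -0.2117  0.0741] 122.9
```

The torque slope now matches the fold spring at 2 N·m/rad, so the handle is folding at roughly 0.1 rad. I'll go a little further and hold briefly.

Request:
play_rows(steps=[{"fingers": -1, "dx": -0.2, "dy": -3.3, "dz": 0, "ax": 0, "ay": 0, "az": 0.03}, {"fingers": -1, "dx": 0, "dy": -3.8, "dz": 0, "ax": 0, "ay": 0, "az": 0.035}, {"fingers": -1, "dx": 0, "dy": 0, "dz": 0, "ax": 0, "ay": 0, "az": 0}, {"fingers": -1, "dx": 0, "dy": 0, "dz": 0, "ax": 0, "ay": 0, "az": 0}])

```text
clock: 15.08
eef_pos: [0.5007, -0.1138, 0.0622]
orientation: [[0.448, -0.894, -0.002], [-0.894, -0.448, -0.002], [0.001, 0.003, -1.0]]
ft_force: [-5.0, -3.9, -1.6]
grip_width: 0.261
grip_force: 79.7
```

```bash
python3 -c "
from h import *
tq()
W=snap('wrist');a=np.clip(255*(W['frame']/255.)**.5,0,255).astype('uint8');cv2.imwrite('pics/w8.png',a[:,:,::-1])"
```

```text
t 15.07 p [ 0.5007 -0.1138  0.0622] yaw -63.36 F [-5.02 -3.86 -1.64] M [-0.916  0.732  0.816] Tscrew(cw react +) 1.508 sock [ 0.5502 -0.2116  0.0742] 127.2
```

View pics/w8.png

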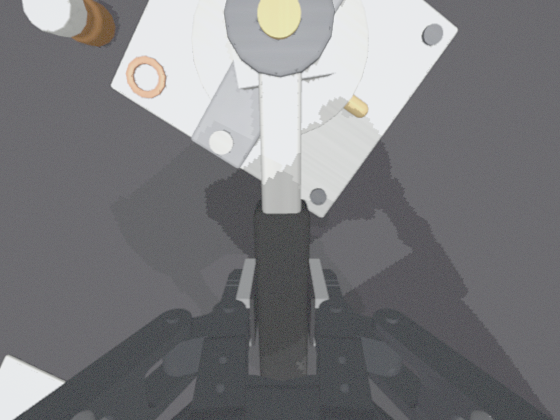

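The wrist view shows the socket's front edge from (237,88) to (333,75), tilted about 0.14 rad to the handle, so it has tripped and is well short of 0.36. The gasket and vial are undisturbed. Now I'll ease off.

Request:
play_rows(steps=[{"fingers": -1, "dx": 0.1, "dy": 5.5, "dz": 0, "ax": 0, "ay": 0, "az": -0.05}, {"fingers": -1, "dx": 0.1, "dy": 5.5, "dz": 0, "ax": 0, "ay": 0, "az": -0.05}, {"fingers": -1, "dx": 0.1, "dy": 5.5, "dz": 0, "ax": 0, "ay": 0, "az": -0.05}, {"fingers": -1, "dx": 0.1, "dy": 5.5, "dz": 0, "ax": 0, "ay": 0, "az": -0.05}, {"fingers": -1, "dx": 0, "dy": 0, "dz": 0, "ax": 0, "ay": 0, "az": 0}])

```text
clock: 15.75
eef_pos: [0.4834, -0.125, 0.0626]
orientation: [[0.615, -0.789, 0.002], [-0.789, -0.615, -0.001], [0.002, -0.001, -1.0]]
ft_force: [0.9, -2.4, -1.9]
grip_width: 0.261
grip_force: 79.3
```

```bash
python3 -c "
from h import *
tq()"
```

```text
t 15.75 p [ 0.4834 -0.125   0.0626] yaw -52.08 F [ 0.86 -2.44 -1.92] M [-0.571 -0.064  0.099] Tscrew(cw react +) 0.19 sock [ 0.5509 -0.2113  0.0746] 113.7
```

Request:
play_rows(steps=[{"fingers": -1, "dx": 0.4, "dy": 4.4, "dz": 0, "ax": 0, "ay": 0, "az": -0.04}, {"fingers": -1, "dx": 0, "dy": 3.3, "dz": 0, "ax": 0, "ay": 0, "az": -0.03}, {"fingers": -1, "dx": 0, "dy": 0, "dz": 0, "ax": 0, "ay": 0, "az": 0}])

```text
clock: 16.12
eef_pos: [0.4775, -0.1296, 0.0626]
orientation: [[0.669, -0.743, 0.001], [-0.743, -0.669, 0.0], [0.001, -0.001, -1.0]]
ft_force: [0.4, 0.1, -1.5]
grip_width: 0.259
grip_force: 79.4
```

```bash
python3 -c "
from h import *
tq()"
```

```text
t 16.12 p [ 0.4775 -0.1296  0.0626] yaw -48.02 F [ 0.36  0.11 -1.52] M [-0.126 -0.248  0.046] Tscrew(cw react +) 0.008 sock [ 0.551  -0.2109  0.0745] 108.8
```

Zero torque, so the socket is free in its play. Lifting straight up.

Request:
play_rows(steps=[{"fingers": -1, "dx": 0, "dy": 0, "dz": -4, "ax": 0, "ay": 0, "az": 0}, {"fingers": -1, "dx": 0, "dy": 0, "dz": -6, "ax": 0, "ay": 0, "az": 0}, {"fingers": -1, "dx": 0, "dy": 0, "dz": -8, "ax": 0, "ay": 0, "az": 0}, {"fingers": -1, "dx": 0, "dy": 0, "dz": -10, "ax": 0, "ay": 0, "az": 0}, {"fingers": -1, "dx": 0, "dy": 0, "dz": -15, "ax": 0, "ay": 0, "az": 0}, {"fingers": -1, "dx": 0, "dy": 0, "dz": -20, "ax": 0, "ay": 0, "az": 0}, {"fingers": -1, "dx": 0, "dy": 0, "dz": -15, "ax": 0, "ay": 0, "az": 0}, {"fingers": -1, "dx": 0, "dy": 0, "dz": 0, "ax": 0, "ay": 0, "az": 0}])

```text
clock: 17.12
eef_pos: [0.478, -0.1301, 0.1422]
orientation: [[0.67, -0.743, 0.003], [-0.743, -0.67, -0.002], [0.003, -0.001, -1.0]]
ft_force: [0.3, -0.9, -3.7]
grip_width: 0.261
grip_force: 79.1
```

Run:
```python
from h import *
tq();W=snap('wrist');st=get_state();p=st['eef_pos'];R=st['orientation']
hsv=cv2.cvtColor(W['frame'],cv2.COLOR_RGB2HSV);ye=((hsv[...,0]>18)&(hsv[...,0]<36)&(hsv[...,1]>90)&(hsv[...,2]>80));ye[:,250]=0;ye[:,:250]=0;ye[:,315:]=0;ye[45:]=0
v,u=np.nonzero(ye);c=atz(W,[[u.mean(),v.mean()]],p[2]+.0535)[0];print(len(u),v.max(),R.T@(c-p))
plan([.531,.197,.141],-5.1,12)
```

```text
t 17.12 p [ 0.478  -0.1301  0.1422] yaw -47.97 F [ 0.29 -0.9  -3.74] M [-0.037 -0.017 -0.026] Tscrew(cw react +) 0.016 sock [ 0.5516 -0.2113  0.1543] 108.7
1405 38 [ 0.11035706 -0.00117301 -0.05337998]
{"dx":-17.2,"dy":-21.6,"dz":-0.0,"az":-0.0623}
{"dx":-15.8,"dy":-22.6,"dz":-0.0,"az":-0.0623}
{"dx":-14.4,"dy":-23.5,"dz":-0.0,"az":-0.0623}
{"dx":-12.9,"dy":-24.4,"dz":-0.0,"az":-0.0623}
{"dx":-11.4,"dy":-25.1,"dz":-0.0,"az":-0.0623}
{"dx":-9.8,"dy":-25.8,"dz":-0.0,"az":-0.0623}
{"dx":-8.2,"dy":-26.4,"dz":-0.0,"az":-0.0623}
{"dx":-6.5,"dy":-26.8,"dz":-0.0,"az":-0.0623}
{"dx":-4.8,"dy":-27.2,"dz":-0.0,"az":-0.0623}
{"dx":-3.1,"dy":-27.4,"dz":-0.0,"az":-0.0623}
{"dx":-1.4,"dy":-27.6,"dz":-0.0,"az":-0.0623}
{"dx":0.3,"dy":-27.6,"dz":-0.0,"az":-0.0623}
```

Request:
play_rows(steps=[{"fingers": -1, "dx": -17.2, "dy": -21.6, "dz": 0, "ax": 0, "ay": 0, "az": -0.062}, {"fingers": -1, "dx": -15.8, "dy": -22.6, "dz": 0, "ax": 0, "ay": 0, "az": -0.062}, {"fingers": -1, "dx": -14.4, "dy": -23.5, "dz": 0, "ax": 0, "ay": 0, "az": -0.062}, {"fingers": -1, "dx": -12.9, "dy": -24.4, "dz": 0, "ax": 0, "ay": 0, "az": -0.062}, {"fingers": -1, "dx": -11.4, "dy": -25.1, "dz": 0, "ax": 0, "ay": 0, "az": -0.062}, {"fingers": -1, "dx": -9.8, "dy": -25.8, "dz": 0, "ax": 0, "ay": 0, "az": -0.062}])

```text
clock: 17.92
eef_pos: [0.5033, 0.0347, 0.1392]
orientation: [[0.895, -0.447, -0.002], [-0.447, -0.895, 0.0], [-0.002, 0.001, -1.0]]
ft_force: [-0.3, 0.5, -3.0]
grip_width: 0.258
grip_force: 79.2
```

Request:
play_rows(steps=[{"fingers": -1, "dx": -8.2, "dy": -26.4, "dz": 0, "ax": 0, "ay": 0, "az": -0.062}, {"fingers": -1, "dx": -6.5, "dy": -26.8, "dz": 0, "ax": 0, "ay": 0, "az": -0.062}, {"fingers": -1, "dx": -4.8, "dy": -27.2, "dz": 0, "ax": 0, "ay": 0, "az": -0.062}, {"fingers": -1, "dx": -3.1, "dy": -27.4, "dz": 0, "ax": 0, "ay": 0, "az": -0.062}, {"fingers": -1, "dx": -1.4, "dy": -27.6, "dz": 0, "ax": 0, "ay": 0, "az": -0.062}, {"fingers": -1, "dx": 0.3, "dy": -27.6, "dz": 0, "ax": 0, "ay": 0, "az": -0.062}, {"fingers": -1, "dx": 0, "dy": 0, "dz": 0, "ax": 0, "ay": 0, "az": 0}, {"fingers": -1, "dx": 0, "dy": 0, "dz": 0, "ax": 0, "ay": 0, "az": 0}])

```text
clock: 18.92
eef_pos: [0.5307, 0.1965, 0.1395]
orientation: [[0.996, -0.094, -0.002], [-0.094, -0.996, -0.001], [-0.002, 0.001, -1.0]]
ft_force: [0.7, -0.4, -3.7]
grip_width: 0.258
grip_force: 79.4
```

Lower to TCP z of about -0.007, stopping just above the liner first.

Request:
play_rows(steps=[{"fingers": -1, "dx": 0, "dy": 0, "dz": 15, "ax": 0, "ay": 0, "az": 0}, {"fingers": -1, "dx": 0, "dy": 0, "dz": 28, "ax": 0, "ay": 0, "az": 0}, {"fingers": -1, "dx": 0, "dy": 0, "dz": 30, "ax": 0, "ay": 0, "az": 0}, {"fingers": -1, "dx": 0, "dy": 0, "dz": 30, "ax": 0, "ay": 0, "az": 0}, {"fingers": -1, "dx": 0, "dy": 0, "dz": 22, "ax": 0, "ay": 0, "az": 0}, {"fingers": -1, "dx": 0, "dy": 0, "dz": 12, "ax": 0, "ay": 0, "az": 0}, {"fingers": -1, "dx": 0, "dy": 0, "dz": 5, "ax": 0, "ay": 0, "az": 0}, {"fingers": -1, "dx": 0, "dy": 0, "dz": 2, "ax": 0, "ay": 0, "az": 0}, {"fingers": -1, "dx": 0, "dy": 0, "dz": 1.5, "ax": 0, "ay": 0, "az": 0}, {"fingers": -1, "dx": 0, "dy": 0, "dz": 0, "ax": 0, "ay": 0, "az": 0}])

```text
clock: 20.18
eef_pos: [0.5318, 0.1972, -0.0046]
orientation: [[0.996, -0.093, 0.001], [-0.093, -0.996, 0.0], [0.001, -0.0, -1.0]]
ft_force: [-0.1, -0.2, -2.7]
grip_width: 0.261
grip_force: 79.4
```

Request:
play_rows(steps=[{"fingers": -1, "dx": 0, "dy": 0, "dz": 1.5, "ax": 0, "ay": 0, "az": 0}, {"fingers": -1, "dx": 0, "dy": 0, "dz": 1, "ax": 0, "ay": 0, "az": 0}, {"fingers": -1, "dx": 0, "dy": 0, "dz": 0.8, "ax": 0, "ay": 0, "az": 0}, {"fingers": -1, "dx": 0, "dy": 0, "dz": 0, "ax": 0, "ay": 0, "az": 0}])

```text
clock: 20.68
eef_pos: [0.5315, 0.1971, -0.0078]
orientation: [[0.996, -0.093, -0.0], [-0.093, -0.996, -0.0], [-0.0, 0.0, -1.0]]
ft_force: [-4.2, -0.6, 3.8]
grip_width: 0.26
grip_force: 80.3
```

Contact (+7 N against the carried weight). I'll open gently, then lift.

Request:
play_rows(steps=[{"fingers": 0, "dx": 0, "dy": 0, "dz": 0, "ax": 0, "ay": 0, "az": 0}, {"fingers": 0.3, "dx": 0, "dy": 0, "dz": 0, "ax": 0, "ay": 0, "az": 0}, {"fingers": 0.3, "dx": 0, "dy": 0, "dz": 0, "ax": 0, "ay": 0, "az": 0}, {"fingers": 0.3, "dx": 0, "dy": 0, "dz": -10, "ax": 0, "ay": 0, "az": 0}, {"fingers": 0.3, "dx": 0, "dy": 0, "dz": -30, "ax": 0, "ay": 0, "az": 0}, {"fingers": 0.3, "dx": 0, "dy": 0, "dz": -40, "ax": 0, "ay": 0, "az": 0}, {"fingers": 0.3, "dx": 0, "dy": 0, "dz": -40, "ax": 0, "ay": 0, "az": 0}, {"fingers": 0.3, "dx": 0, "dy": 0, "dz": -40, "ax": 0, "ay": 0, "az": 0}, {"fingers": 0.3, "dx": 0, "dy": 0, "dz": 0, "ax": 0, "ay": 0, "az": 0}])

```text
clock: 21.8
eef_pos: [0.5345, 0.1976, 0.1567]
orientation: [[0.996, -0.093, 0.009], [-0.093, -0.996, 0.001], [0.009, -0.002, -1.0]]
ft_force: [0.0, -0.5, 0.1]
grip_width: 0.652
grip_force: 0.0
```

Run:
```python
from fit import *
W=snap('wrist');st=get_state();print(st['clock'],st['eef_pos'],st['grip_width'],st['grip_force'])
for n in ('wrench','grip'):
    d=finder.trace(n,'wrist')[0];v,u=np.nonzero(d['mask']);print(n,d['confidence'],cv2.minAreaRect(np.c_[u,v].astype(np.float32)))
hsv=cv2.cvtColor(W['frame'],cv2.COLOR_RGB2HSV);ye=((hsv[...,0]>18)&(hsv[...,0]<36)&(hsv[...,1]>90)&(hsv[...,2]>80));v,u=np.nonzero(ye);print(len(u),u.mean(),v.mean(),atz(W,[[u.mean(),v.mean()]],.046))
T=snap('top');d=finder.trace('screw_head','top')[0];print(d['confidence'],d['uv'],fit(T,d['mask'],[.5519,-.2115]))
```

```text
21.85 [0.53282059 0.19729895 0.15406093] 0.6509773018869449 0.0
wrench 0.64 ((283.0, 178.5), (257.0, 44.0), 90.0)
grip 0.59 ((283.0, 178.5), (257.0, 42.0), 90.0)
222 283.1126126126126 73.15765765765765 [[0.64110661 0.18710391 0.046     ]]
0.73 [285.0, 163.5] (array([ 0.5519    , -0.2115    , -0.78539816]), np.float64(0.0))
```

```bash
python3 -c "
from h import *
print(job.sign_off())"
```

```text
the job is handed in; nothing more can be done
None
```

The job is handed in, with no verdict shown: the wrench tripped on the tight screw at about 0.14 rad of fold, was eased off to zero torque and lifted clear, and lies back on the liner where it started; I never measured the final screw angle directly.

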